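Take the snap-fit battery cover off the kitchen scale

TASK

The kitchen scale lies upside down with its battery cover on top. Pinch the cover's springy snap tab in towards the rib, firmly enough to free it but not so hard that the tab breaks, and while keeping it pressed lift the cover straight off without tearing at a barb that still holds. Lay the cover gently, plate up and flat on the floor of the grey drip tray, beside the tea light, let go, and leave the other things where they are.

Things in the scene. Friction and masses are not known exactly. Their poses are not given: they have to be found in the camera images.
- cover_grip (a point): Grip of the white battery cover, half-way up the two faces to pinch: tab's outer face 19.5 mm to its -x (22 mm wide), the firm rib's outer face 14.5 to 24.5 mm to its +x, differing from cover to cover (30 mm wide). z up. Both end 11 mm above the point. The plate (76 x 64 x 4 mm, centre 13.5 mm to +x) has its top 11 mm below it; the skirt's underside, on which it lies when put down, 27 mm below. Loose, 0.12 kg.
- tab (a joint): How far the cover's springy snap tab is pressed in (m), along the cover's +x towards the rib: 0 at rest, at most 0.0055. It starts to move at 2.5 N and is fully in at 15 N. It breaks if a finger presses it with more than 24 N.
- tab_face (a point): Middle of the tab's outer face. A barb at the tab's foot reaches 2.5 to 4.5 mm under a catch in the scale and stops the cover after 1 mm of lift unless the tab is kept pressed clear; it tears if pulled against the catch with over 15 N. Once clear, a seal drags with a few newtons over the first 10 mm of lift, and more if the cover is pushed sideways.
- scale_mouth (a point): Centre of the battery opening, level with its rim, 34 mm above the worktop, of a grey kitchen scale (170 x 150 mm) that lies upside down and stands firm. Axes as the fitted cover's: x from the tab's end to the far end. The cover's plate lies on the rim, its 12 mm skirt in the opening with 1 mm of play. Feet 4 mm high at the scale's corners.
- tray: Grey oblong drip tray, fixed, 100 mm (its x) by 208 mm (its y), rim 16 mm above the worktop; inside 91 x 200 mm, flat floor 5 mm above the worktop. Origin: centre of the underside. A tea light stands 75 mm to +y of its middle; the middle and the -y end are free.
- garlic: Bystander: a garlic bulb, 60 mm. Origin at its underside.
- lemon: Bystander: a yellow lemon, 78x55x56 mm. Origin at its underside.
- spice: Bystander: a small spice jar, 44 mm across, 98 mm tall. Origin at its underside.
- teaspoon: Bystander: a teaspoon, 130 mm long. Origin at its underside.
- candle: Bystander: a tea light, 38 mm across, 15 mm high, standing in the +y end of the tray. Origin at its underside.
- cup: Bystander: a clear plastic cup, 80 mm across, 91 mm tall. Origin at its underside.
Mind the look-alikes: they are no part of the job. Leave any purple look-alike of the part that bears cover_grip alone.

How it is judged:
By the outcome, as a careful person would: the job done as asked, in the order asked, and still so for the second after the job is handed in, with the robot touching nothing.
It also fails if it takes over 48 s, if anything falls off the work surface, if the arm or the gripper's body presses on something with over 40 N, if the wrist force passes 120 N, or if a joint passes its speed limit or range.

ROBOT

A 6-joint arm with a two-finger parallel gripper is mounted at the origin on a cart in front of the work surface, level with it; the furniture and walls round the work are solid. World frame = base frame: x ahead of the robot, y to its left, z up, the work surface at z = 0. Lengths are in mm, angles in rad, forces in N, time in s.
With the tool pointing down it reaches from about 275 to 825 mm from the base axis. Payload 4.9 kg.
Tool frame: the origin (TCP) lies at the very end of the fingers, on their centre line; the grasp point (between the pads) lies 19 mm behind it; z points along the fingers, y is the direction in which the jaws open and shut (so a half turn about z gives the same grasp; the last joint's range is limited). The gripper opens to 85 mm and grips with 20 to 120 N. Pads are 22 mm wide; open, the fingers measure 114 mm over their backs; the gripper's body (76 mm by 85 mm) begins 54 mm behind the grasp point. The pads swing forward as they close: fully open they stand 13 mm farther back than shut.
Start: joints at [0.998, 0.326, -0.193, 1.052, 0, 1.437], TCP at [233.666, 497.914, 231.281] pointing down, gripper open.
Joint ranges: [-2.65, 2.65], [-0.97, 1.79], [-1.3, 1.35], [-1.93, 2.1], [-1.47, 1.37], [-3.14, 3.14]. Speed limits (rad/s): [2.57, 2.57, 3.14, 3.14, 3.14, 3.14].

INTERFACE

Orientations are given as [roll, pitch, yaw] about the fixed x, y, z axes, in that order (R = Rz(yaw) Ry(pitch) Rx(roll)).
In Python, from bench import bot, solve_ik, imaging gives the robot as it stands. Calls block until the motion is done:
- bot.move_ptp(position, orientation): joint-space move of the TCP to a pose.
- bot.movel(position, rot=None, max_speed=150, threshold=None): straight line of the TCP; rot=None keeps the orientation; max_speed is the mean speed in mm/s. With threshold (N) it stops when the force on the tool has changed by that much, and returns True; else False.
- bot.move_j(angles): joint-space move.
- bot.grip(opening, effort=None): opening from 0.0 (shut) to 1.0 (fully open); effort is the grip in N (None keeps the last); returns when the fingers have stopped.
- bot.dwell(seconds).
- solve_ik(position, orientation): joint angles nearest the present ones, or None.
- bot.get_state(): the state.
- imaging.capture(name): name is "scene" or "top"; returns the picture (420x560x3 uint8, blue, green, red); there is no depth.
- imaging.camera_model(name): a dict with "K" (3x3 intrinsics, pixels), "k1" (the pictures are not rectified: a ray, as slopes to the right and down, at radius r is drawn at 1 + k1 r^2 times it, then the intrinsics apply), "position" and "rotation" of the camera in the world. Camera axes: x right, y up, looking along -z (the intrinsics and any distortion apply to the point x, -y, -z); pixel columns grow to the right and rows downward; lengths in mm; the calibration is good to about 2 mm. A picture is of the moment at which its call begins. camera_model takes no time and is no camera call.
A pose or a line that the arm cannot do raises bot.IKError and nothing moves.
- bot.sign_off(): hands the job in, once; it reports no verdict.
The state is a dict: "t": time; "qpos": joint angles; "joint_velocities": joint speeds; "effort": joint torques, N m; "tcp_pos": TCP position; "orientation": TCP orientation; "contact_force": force on the tool from outside, world axes, zero at the start; "wrist_torque": the same for the moment, N m; "opening": opening from 0.0 (shut) to 1.0 (fully open).
Only numpy, scipy, OpenCV 4.12 (cv2) and the standard library are available. Lean on these libraries where they do the work, as an engineer would, in place of code of your own. Each camera call takes 0.05 s, during which the arm holds its last target.

## Working session

There is one attempt and no reset: what is moved stays moved. The work goes in short steps, each a Python script; the robot and the scene stay as the last script left them, time stands still between calls to the robot, and variables do not carry over. Pictures are saved under pics/ and viewed, and the job is handed in when it is done.

```bash
ls; mkdir -p pics; python3 - <<'E'
from bench import bot, solve_ik, imaging
import cv2
for n in ("scene","top"):
    im=imaging.capture(n); cv2.imwrite(f"pics/{n}0.png",im)
    print(n,imaging.camera_model(n))
print(bot.get_state())
E
```

```text
pics
scene {'K': array([[402.92608515,   0.        , 285.40532878],
       [  0.        , 402.92608515, 204.51566336],
       [  0.        ,   0.        ,   1.        ]]), 'k1': -0.007754334785772937, 'position': array([ 16.32978712, 828.66471827, 512.5188368 ]), 'rotation': array([ 1.13005245, -0.01013434, -2.52918731])}
top {'K': array([[496.08105213,   0.        , 273.01900079],
       [  0.        , 496.08105213, 208.99924864],
       [  0.        ,   0.        ,   1.        ]]), 'k1': -0.0049277603302654675, 'position': array([ 349.20426237,   -6.17341657, 1166.56031004]), 'rotation': array([ 0.17985946, -0.01598325, -1.54275378])}
{'t': 0.1, 'qpos': array([ 9.97800216e-01,  3.26860188e-01, -1.93459123e-01,  1.05201062e+00,
        1.32925865e-05,  1.43657176e+00]), 'joint_velocities': array([ 2.27300201e-05, -1.39811299e-03,  4.12127656e-03,  2.51119354e-03,
       -6.91016432e-04,  2.96410036e-04]), 'effort': array([ 9.28045192e-04, -4.44237471e+01,  2.63039142e+01,  7.81625480e-03,
       -1.17859408e-04,  1.80411018e-05]), 'tcp_pos': array([233.37422886, 497.46897701, 230.59475567]), 'orientation': array([-3.14007463e+00, -2.18402302e-04,  2.70282094e+00]), 'contact_force': array([ 0.69100356,  0.10234689, -0.19128653]), 'wrist_torque': array([ 0.03556468, -0.01160392, -0.03620074]), 'opening': 0.9973795922358842}
```

View pics/scene0.png

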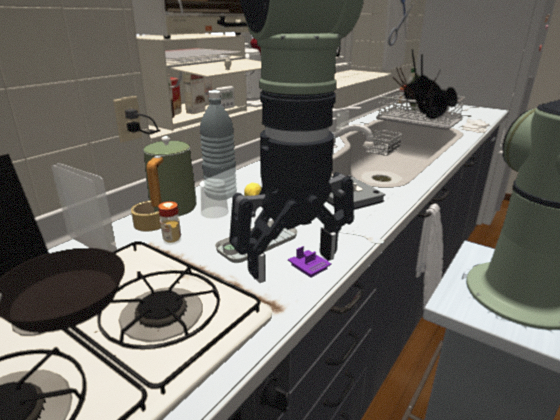

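View pics/top0.png

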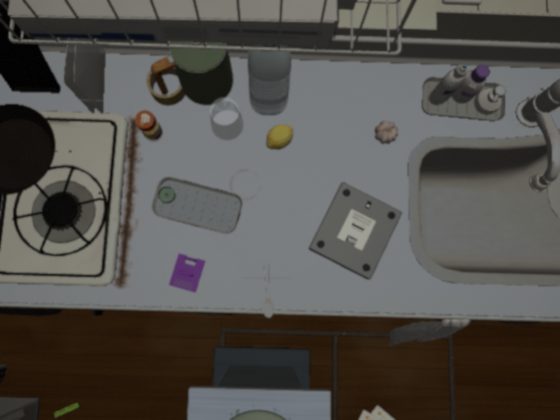

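```bash
cat > h.py <<'E'
import numpy as np, cv2
from scipy.spatial.transform import Rotation as Ro
from bench import bot, solve_ik, imaging
class Cam:
    def __init__(s,n):
        m=imaging.camera_model(n); s.K=np.array(m["K"]);s.k=m["k1"];s.p=np.array(m["position"]);s.R=Ro.from_euler("xyz",m["rotation"]).as_matrix()
        s.D=np.array([s.k,0,0,0,0.])
    def ray(s,uv):
        x=cv2.undistortPoints(np.array([[uv]],float),s.K,s.D)[0,0]
        d=s.R@np.array([x[0],-x[1],-1]); return d/np.linalg.norm(d)
    def plane(s,uv,z):
        d=s.ray(uv); return s.p+d*(z-s.p[2])/d[2]
    def proj(s,P):
        P=np.atleast_2d(np.array(P,float)); c=(P-s.p)@s.R; c=c*[1,-1,-1]
        return cv2.projectPoints(c,np.zeros(3),np.zeros(3),s.K,s.D)[0][:,0]
def tri(c1,u1,c2,u2):
    d1,d2=c1.ray(u1),c2.ray(u2)
    t=np.linalg.lstsq(np.c_[d1,-d2],c2.p-c1.p,rcond=None)[0]
    a,b=c1.p+t[0]*d1,c2.p+t[1]*d2
    return (a+b)/2,np.linalg.norm(a-b)
E
python3 - <<'E'
from h import *
s,t=Cam("scene"),Cam("top")
for P in ([233,497,231],[0,0,0],[500,0,0]): print(P,s.proj(P),t.proj(P))
for uv in ((187,272),(360,228),(197,205)): print(uv,t.plane(uv,0), s.proj(t.plane(uv,0)))
im=cv2.imread("pics/top0.png")
c=im[160:300,290:430]; c=cv2.convertScaleAbs(cv2.resize(c,None,fx=4,fy=4,interpolation=cv2.INTER_CUBIC),alpha=1.3)
cv2.imwrite("pics/topz0.png",c)
im=cv2.imread("pics/scene0.png")
c=im[150:290,210:400]; c=cv2.convertScaleAbs(cv2.resize(c,None,fx=4,fy=4,interpolation=cv2.INTER_CUBIC),alpha=1.2)
cv2.imwrite("pics/scz0.png",c)
E
```

```text
[233, 497, 231] [[294.25381465 276.79314331]] [[-15.49783283 356.43442533]]
[0, 0, 0] [[521.15411703 293.43348778]] [[257.21628573 461.02204049]]
[500, 0, 0] [[313.429143   225.47278884]] [[264.32402195 234.41619562]]
(187, 272) [406.3998607  177.35367589   0.        ] [[307.70264533 267.37081503]]
(360, 228) [ 522.22486483 -227.18348211    0.        ] [[345.25878773 195.79610638]]
(197, 205) [565.86520495 162.89611596   0.        ] [[256.24359244 243.20840338]]
```

View pics/topz0.png

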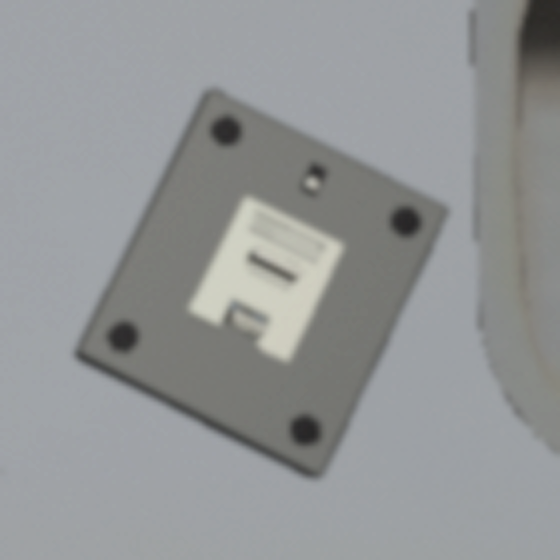

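View pics/scz0.png

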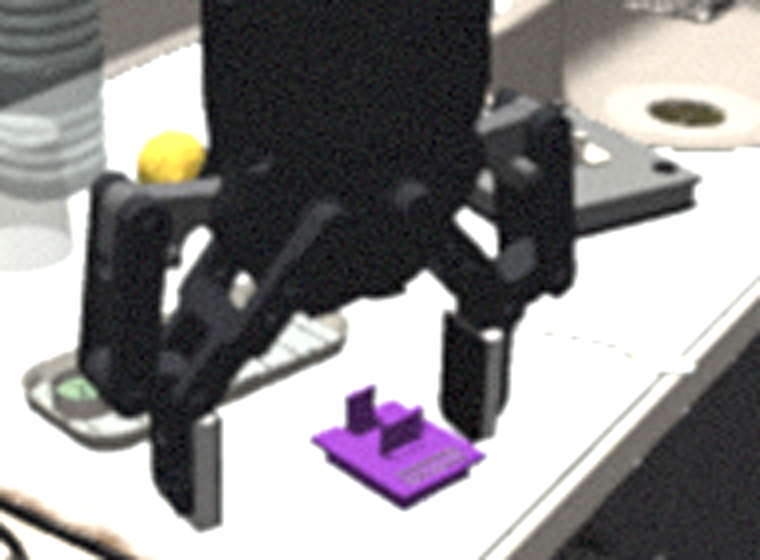

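```bash
python3 - <<'E'
from h import *
st=bot.get_state()
q=st["qpos"].copy(); q[0]=-1.15
# stay clear: rotate base
bot.move_j(list(q))
print(bot.get_state()["tcp_pos"],bot.get_state()["t"])
for n in ("scene","top"):
    im=np.mean([imaging.capture(n).astype(float) for _ in range(4)],0)
    np.save(f"pics/{n}1.npy",im); im=im.astype(np.uint8); cv2.imwrite(f"pics/{n}1.png",im)
    r=(150,250,300,400) if n=="scene" else (170,290,300,420)
    c=im[r[0]:r[1],r[2]:r[3]]; f=580//max(c.shape[:2]); print(f)
    cv2.imwrite(f"pics/{n}z1.png",cv2.convertScaleAbs(cv2.resize(c,None,fx=f,fy=f,interpolation=cv2.INTER_CUBIC),alpha=1.0))
E
```

```text
[ 290.21993023 -466.53840165  230.61932079] 3.475
5
4
```

View pics/scenez1.png

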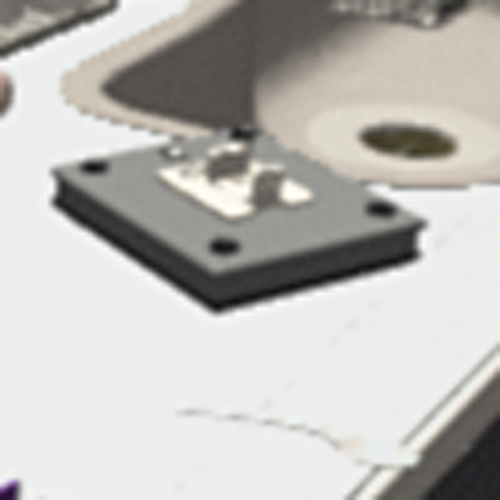

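View pics/topz1.png

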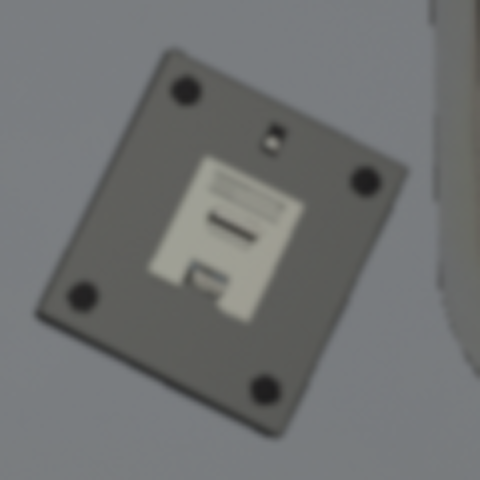

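View pics/scene1.png

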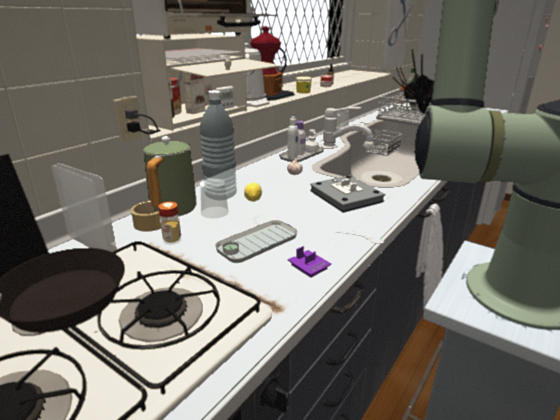

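```bash
python3 - <<'E'
from h import *
s,t=Cam("scene"),Cam("top")
T=np.load("pics/top1.npy");S=np.load("pics/scene1.npy")
def blob(im,u,v,r=5):
    g=im.mean(2); u0,v0=int(round(u)),int(round(v))
    p=g[v0-r:v0+r+1,u0-r:u0+r+1]; w=np.clip((np.median(np.r_[p[0],p[-1]])-12)-p,0,None)
    yy,xx=np.mgrid[v0-r:v0+r+1,u0-r:u0+r+1]; return (w*xx).sum()/w.sum(),(w*yy).sum()/w.sum()
tf=[blob(T,300+a/4-.4,170+b/4-.4) for a,b in ((186,91),(366,182),(83,297),(265,390))]
sf=[blob(S,300+a/5-.4,150+b/5-.4,4) for a,b in ((240,135),(380,209),(95,166),(223,246))]
F=[]
for a,b in zip(tf,sf):
    P,e=tri(t,a,s,b); F.append(P); print(np.round(a,1),np.round(b,1),P.round(1),round(e,2), t.plane(a,38).round(1), s.plane(b,38).round(1))
print("center",np.mean(F,0))
# cover mask in top
up=8
roi=cv2.resize(T[200:260,330:385],None,fx=up,fy=up,interpolation=cv2.INTER_CUBIC)
b,g,r=[roi[...,i] for i in range(3)]
print([np.percentile(g,p) for p in (10,50,80,95)])
m=(g>(np.percentile(g,10)+np.percentile(g,97))/2).astype(np.uint8)
m=cv2.morphologyEx(m,cv2.MORPH_CLOSE,np.ones((9,9)))
cs=cv2.findContours(m,0,2)[0]; c=max(cs,key=cv2.contourArea)
h=cv2.convexHull(c); rect=cv2.minAreaRect(h); box=(cv2.boxPoints(rect)+.5)/up-.5+[330,200]
print(box)
W=np.array([t.plane(x,38) for x in box]); print(W.round(1))
for i in range(4): d=W[(i+1)%4]-W[i]; print(np.linalg.norm(d),np.degrees(np.arctan2(d[1],d[0])))
print("plate ctr",W.mean(0))
v=(roi).clip(0,255).astype(np.uint8).copy(); cv2.drawContours(v,[c],-1,(0,0,255),1); cv2.imwrite("pics/cov.png",v)
E
```

```text
[346.1 192.3] [347.6 175.9] [ 550.7 -195.9   79.9] 83.78 [ 599.7 -187.8   38. ] [ 553.  -296.8   38. ]
[391. 215.] [375.9 191.7] [ 510.4 -317.5   -4.1] 96.83 [ 549.3 -292.1   38. ] [ 425.1 -230.3   38. ]
[320.3 243.8] [318.8 183.9] [ 506.4 -106.1   80.1] 76.6 [ 477.4 -128.8   38. ] [ 593.4 -181.4   38. ]
[365.9 267.2] [344.3 199.3] [ 470.3 -219.8    2.3] 91.18 [ 427.1 -233.1   38. ] [ 475.4 -125.2   38. ]
center [ 509.44639401 -209.80625563   39.56971233]
[np.float64(91.29949349118397), np.float64(94.74959821254015), np.float64(140.69785494394603), np.float64(159.03121178154834)]
[[336.01070023 237.50543213]
 [350.92171478 208.13525581]
 [376.34253693 221.04121399]
 [361.43152237 250.41139221]]
[[ 492.9 -164.7   38. ]
 [ 562.5 -199.    38. ]
 [ 534.  -257.9   38. ]
 [ 465.  -223.1   38. ]]
77.57173326363069 -26.23203884207097
65.42124228071185 -115.83520552363677
77.28877715202904 153.22749292157346
64.69484939465192 64.42290124922472
plate ctr [ 513.58211661 -211.19137039   38.        ]
```

View pics/cov.png

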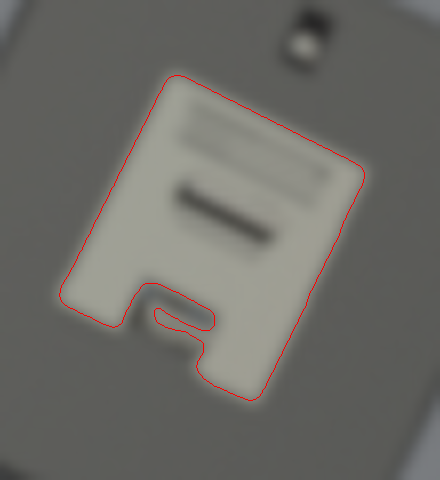

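```bash
python3 - <<'E'
from h import *
s,t=Cam("scene"),Cam("top")
tf=[(346.1,192.3),(391,215),(320.3,243.8),(365.9,267.2)]
sf=[(318.8,183.9),(347.6,175.9),(344.3,199.3),(375.9,191.7)]
F=np.array([tri(t,a,s,b)[0] for a,b in zip(tf,sf)]); print(F.round(1),F.mean(0).round(1),[round(tri(t,a,s,b)[1],1) for a,b in zip(tf,sf)])
G=np.array([t.plane(a,38)[:2] for a in tf])
for i,j in((0,1),(2,3),(2,0),(3,1)): d=G[j]-G[i]; print(np.hypot(*d),np.degrees(np.arctan2(d[1],d[0])))
th=np.radians(-26.2); ux=np.array([np.cos(th),np.sin(th)]); uy=np.array([-ux[1],ux[0]])
pc=np.array([513.6,-211.2]); g=pc-13.5*ux; print("grip",g)
def loc(p): d=p[:2]-g; return (d@ux).round(1),(d@uy).round(1)
for n,uv,z in(("rib band top edge",(230,203),60),("band bottom",(217,228),38),("band left end up",(180,185),60),("right end",(272,240),60),("tab outer low",(180,328),38),("tab island top R",(212,315),60)):
    p=t.plane(((uv[0]+.5)/8-.5+330,(uv[1]+.5)/8-.5+200),z); print(n,loc(p))
# profile along cover x through y=0 and for z=60 rays
T=np.load("pics/top1.npy").mean(2)
for y in(0,5):
    P=np.array([np.r_[g+ux*x+uy*y,60] for x in range(-40,45)]); q=t.proj(P).astype(np.float32)
    v=cv2.remap(T.astype(np.float32),q[:,:1],q[:,1:],cv2.INTER_CUBIC)[:,0]; print(y,list(zip(range(-40,45),v.round().astype(int).tolist())))
im=np.load("pics/scene1.npy").clip(0,255).astype(np.uint8)[170:200,325:365]
cv2.imwrite("pics/scc.png",cv2.resize(im,None,fx=16,fy=16,interpolation=cv2.INTER_CUBIC))
im=np.load("pics/top1.npy").clip(0,255).astype(np.uint8)[150:250,140:260]
cv2.imwrite("pics/tray.png",cv2.resize(im,None,fx=6,fy=6,interpolation=cv2.INTER_CUBIC))
E
```

```text
[[ 599.2 -188.9   34.4]
 [ 549.4 -291.2   40.5]
 [ 477.5 -129.1   36.1]
 [ 426.7 -233.6   36.4]] [ 513.2 -210.7   36.8] [np.float64(2.8), np.float64(1.5), np.float64(0.2), np.float64(1.0)]
115.94909531606416 -115.82985672934964
115.79440868599919 -115.73142981066243
135.82515966001125 -25.717252361380186
135.62602357870253 -25.782507287288762
grip [ 501.48701201 -205.23967099]
rib band top edge (np.float64(19.8), np.float64(2.2))
band bottom (np.float64(16.3), np.float64(0.1))
band left end up (np.float64(17.8), np.float64(17.0))
right end (np.float64(15.9), np.float64(-13.0))
tab outer low (np.float64(-14.6), np.float64(-3.2))
tab island top R (np.float64(-11.2), np.float64(-7.3))
0 [(-40, 92), (-39, 92), (-38, 92), (-37, 92), (-36, 92), (-35, 92), (-34, 92), (-33, 92), (-32, 92), (-31, 92), (-30, 92), (-29, 92), (-28, 91), (-27, 90), (-26, 89), (-25, 91), (-24, 95), (-23, 103), (-22, 111), (-21, 117), (-20, 123), (-19, 126), (-18, 127), (-17, 125), (-16, 119), (-15, 110), (-14, 101), (-13, 98), (-12, 103), (-11, 113), (-10, 126), (-9, 138), (-8, 146), (-7, 153), (-6, 155), (-5, 156
[... 764 characters left out ...]
, (-19, 130), (-18, 130), (-17, 127), (-16, 120), (-15, 109), (-14, 100), (-13, 96), (-12, 100), (-11, 112), (-10, 126), (-9, 138), (-8, 146), (-7, 153), (-6, 155), (-5, 156), (-4, 156), (-3, 156), (-2, 156), (-1, 156), (0, 156), (1, 156), (2, 156), (3, 156), (4, 155), (5, 154), (6, 151), (7, 148), (8, 144), (9, 141), (10, 139), (11, 133), (12, 126), (13, 112), (14, 93), (15, 81), (16, 81), (17, 92), (18, 110), (19, 129), (20, 140), (21, 148), (22, 150), (23, 149), (24, 150), (25, 151), (26, 151), (27, 150), (28, 147), (29, 143), (30, 139), (31, 139), (32, 139), (33, 141), (34, 143), (35, 143), (36, 142), (37, 140), (38, 138), (39, 135), (40, 134), (41, 135), (42, 139), (43, 143), (44, 144)]
```

View pics/scc.png

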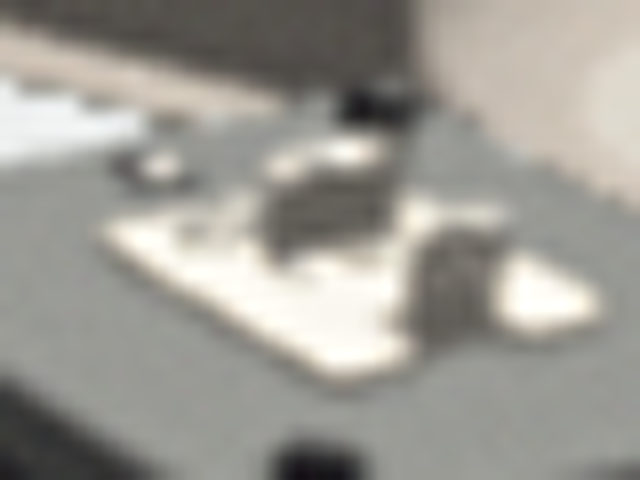

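View pics/tray.png

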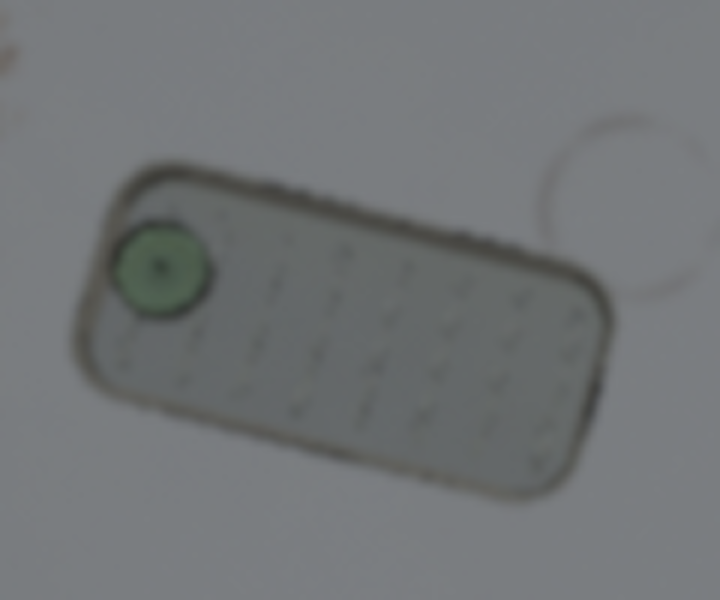

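```bash
cat >> h.py <<'E'
TH=np.radians(-25.9); UX=np.array([np.cos(TH),np.sin(TH)]); UY=np.array([-UX[1],UX[0]])
G0=np.array([513.6,-211.2])-13.5*UX
E
python3 - <<'E'
from h import *
s,t=Cam("scene"),Cam("top")
for n,x,y in(("ribL",18,15),("ribR",18,-15),("tabL",-19.5,11),("tabR",-19.5,-11)):
    for z in (60,38):
        p=s.proj(np.r_[G0+UX*x+UY*y,z])[0]; print(n,z,"scene crop16:",((p-[325,170]+.5)*16-.5).round())
# tray
T=np.load("pics/top1.npy").clip(0,255).astype(np.uint8)
up=6; roi=cv2.resize(T[150:250,140:260],None,fx=up,fy=up,interpolation=cv2.INTER_CUBIC)
hsv=cv2.cvtColor(roi,cv2.COLOR_BGR2HSV); g=roi.astype(float).mean(2)
bgc=np.median(roi[:100].reshape(-1,3),0); d=np.abs(roi.astype(float)-bgc).sum(2)
m=(d>24).astype(np.uint8); m=cv2.morphologyEx(m,cv2.MORPH_OPEN,np.ones((7,7))); m=cv2.morphologyEx(m,cv2.MORPH_CLOSE,np.ones((25,25)))
c=max(cv2.findContours(m,0,2)[0],key=cv2.contourArea)
box=(cv2.boxPoints(cv2.minAreaRect(cv2.convexHull(c)))+.5)/up-.5+[140,150]
for z in(16,5):
    W=np.array([t.plane(x,z) for x in box]); print(z,W.round(1).tolist(),W.mean(0).round(1))
    for i in range(2): e=W[i+1]-W[i]; print(np.linalg.norm(e).round(1),np.degrees(np.arctan2(e[1],e[0])).round(1))
cv2.drawContours(roi,[c],-1,(0,0,255),1)
gm=((roi[...,1].astype(int)-roi[...,2])>18).astype(np.uint8)
cg=max(cv2.findContours(gm,0,2)[0],key=cv2.contourArea); (u,v),r=cv2.minEnclosingCircle(cg); cv2.circle(roi,(int(u),int(v)),int(r),(255,0,0),1)
ct=np.array([(u+.5)/up-.5+140,(v+.5)/up-.5+150]); print("candle",ct,t.plane(ct,18).round(1),"r",r/up*2.3)
cv2.imwrite("pics/traym.png",roi)
S=np.load("pics/scene1.npy").clip(0,255).astype(np.uint8)[210:270,205:305]
cv2.imwrite("pics/trays.png",cv2.resize(S,None,fx=7,fy=7,interpolation=cv2.INTER_CUBIC))
E
```

```text
ribL 60 scene crop16: [278. 176.]
ribL 38 scene crop16: [270. 283.]
ribR 60 scene crop16: [405. 148.]
ribR 38 scene crop16: [397. 255.]
tabL 60 scene crop16: [416. 239.]
tabL 38 scene crop16: [407. 348.]
tabR 60 scene crop16: [511. 218.]
tabR 38 scene crop16: [501. 327.]
16 [[534.9, 273.7, 16.0], [667.9, 251.5, 16.0], [622.0, 41.1, 16.0], [490.6, 67.4, 16.0]] [578.8 158.4  16. ]
134.8 -9.5
215.4 -102.3
5 [[536.7, 276.4, 5.0], [670.9, 254.0, 5.0], [624.6, 41.5, 5.0], [492.0, 68.1, 5.0]] [581. 160.   5.]
136.1 -9.5
217.4 -102.3Traceback (most recent call last):
  File "<stdin>", line 19, in <module>
ValueError: max() iterable argument is empty
```

```bash
python3 - <<'E'
from h import *
s,t=Cam("scene"),Cam("top")
T=np.load("pics/top1.npy").clip(0,255).astype(np.uint8)
up=6; roi=cv2.resize(T[150:250,140:260],None,fx=up,fy=up,interpolation=cv2.INTER_CUBIC)
bgc=np.median(roi[:100].reshape(-1,3),0); d=np.abs(roi.astype(float)-bgc).sum(2)
m=(d>24).astype(np.uint8); m=cv2.morphologyEx(m,cv2.MORPH_CLOSE,np.ones((9,9)))
f=m*0
c=max(cv2.findContours(m,0,2)[0],key=cv2.contourArea); cv2.drawContours(f,[c],-1,1,-1)
# cut off ring by opening
f=cv2.morphologyEx(f,cv2.MORPH_OPEN,cv2.getStructuringElement(2,(121,121)))
c=max(cv2.findContours(f,0,2)[0],key=cv2.contourArea)
box=(cv2.boxPoints(cv2.minAreaRect(cv2.convexHull(c)))+.5)/up-.5+[140,150]
W=np.array([t.plane(x,16) for x in box]); print(W.round(1).tolist(),W.mean(0).round(1))
for i in range(4): e=W[(i+1)%4]-W[i]; print(np.linalg.norm(e).round(1),np.degrees(np.arctan2(e[1],e[0])).round(1))
cv2.drawContours(roi,[c],-1,(0,0,255),1)
for x in s.proj(W): print("scene",((x-[205,210]+.5)*7).round())
cv2.imwrite("pics/traym.png",roi)
ct=((161+.5)/6-.5+140,(268+.5)/6-.5+150); print("candle",t.plane(ct,20).round(1))
S=np.load("pics/scene1.npy").clip(0,255).astype(np.uint8)[210:270,205:305]
cv2.imwrite("pics/trays.png",cv2.resize(S,None,fx=7,fy=7,interpolation=cv2.INTER_CUBIC))
E
```

```text
[[536.6, 273.8, 16.0], [639.3, 255.1, 16.0], [590.8, 46.9, 16.0], [489.5, 68.7, 16.0]] [564.1 161.1  16. ]
104.4 -10.3
213.8 -103.1
103.7 167.8
210.5 77.1
scene [213. 366.]
scene [ 22. 243.]
scene [500.  56.]
scene [690. 154.]
candle [585.7 233.2  20. ]
```

View pics/traym.png

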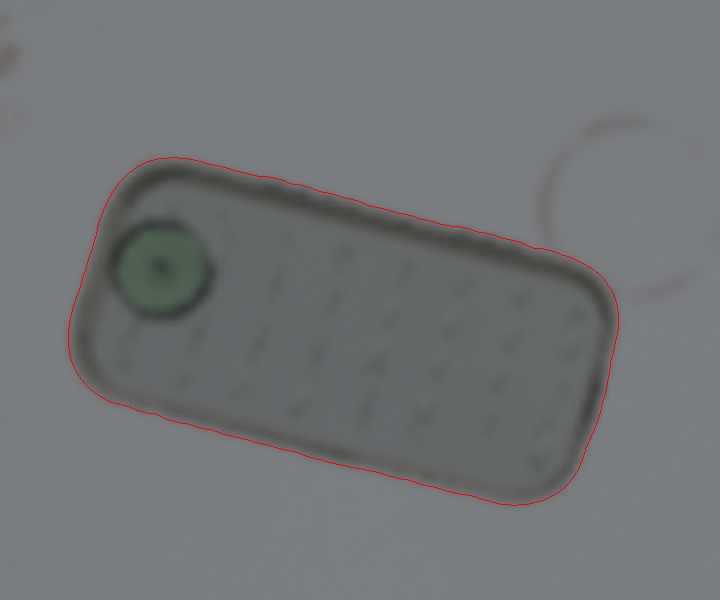

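View pics/trays.png

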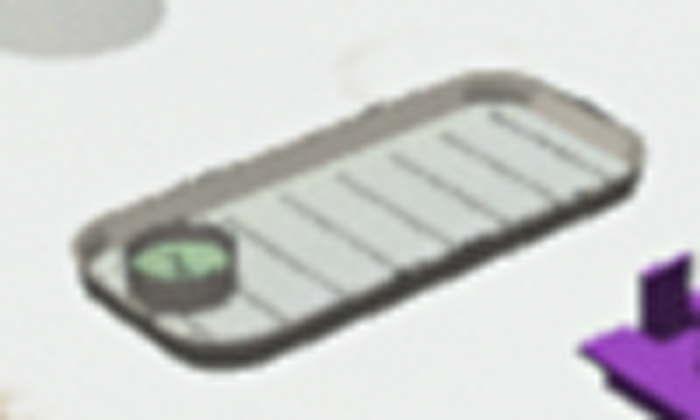

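```bash
python3 - <<'E'
from h import *
for y in (64.1,-115.9):
    q=solve_ik([*(G0+2*UX),41],[np.pi,0,np.radians(y)]); print(y,q)
for y in (-14,166): print(y,solve_ik([560,145,60],[np.pi,0,np.radians(y)]))
print(G0+2*UX)
E
```

```text
64.1 [-0.52457632  0.51731105 -0.44555307  0.60793221  0.          1.49826028]
-115.9 [-0.52457632  0.51731105 -0.44555307  0.60793221  0.         -1.64333238]
-14 [ 0.12578574  0.54267347 -0.33393361  0.69418924  0.         -2.77146081]
166 [ 0.12578574  0.54267347 -0.33393361  0.69418924  0.          0.37013184]
[ 503.25508554 -206.17677943]
```

```bash
cat >> h.py <<'E'
O1=[np.pi,0,np.radians(-115.9)]
def rep(tag=""):
    s=bot.get_state(); f=s["contact_force"]; p=s["tcp_pos"]
    print(tag,"t%.2f"%s["t"],"open %.4f w%.1f"%(s["opening"],85*s["opening"]),"Fx' %.1f Fy' %.1f Fz %.1f"%(f[:2]@UX,f[:2]@UY,f[2]),"T",s["wrist_torque"].round(2),"loc x%.2f y%.2f z%.2f"%((p[:2]-G0)@UX,(p[:2]-G0)@UY,p[2]),flush=True)
    return s
E
python3 - <<'E'
from h import *
bot.move_ptp([*(G0+2*UX),140],O1); rep()
bot.grip(0.7,20); rep()
hit=bot.movel([*(G0+2*UX),43],max_speed=80,threshold=6); print(hit); bot.dwell(0.2); rep()
im=imaging.capture("scene"); cv2.imwrite("pics/scene2.png",im); cv2.imwrite("pics/scene2z.png",cv2.resize(im[120:220,290:410],None,fx=6,fy=6,interpolation=cv2.INTER_CUBIC))
im=imaging.capture("top"); cv2.imwrite("pics/top2z.png",cv2.resize(im[160:290,290:430],None,fx=5,fy=5,interpolation=cv2.INTER_CUBIC))
E
```

```text
t6.47 open 1.0010 w85.1 Fx' -0.5 Fy' 0.1 Fz 0.2 T [-0.03  0.01 -0.02] loc x2.12 y-0.25 z140.10
 t6.86 open 0.6992 w59.4 Fx' -0.6 Fy' -0.7 Fz -0.0 T [0.02 0.03 0.04] loc x2.02 y-0.10 z140.01
False
 t8.42 open 0.7009 w59.6 Fx' -0.2 Fy' -0.1 Fz -0.3 T [-0.    0.03 -0.06] loc x2.36 y-0.02 z43.43
```

View pics/scene2z.png

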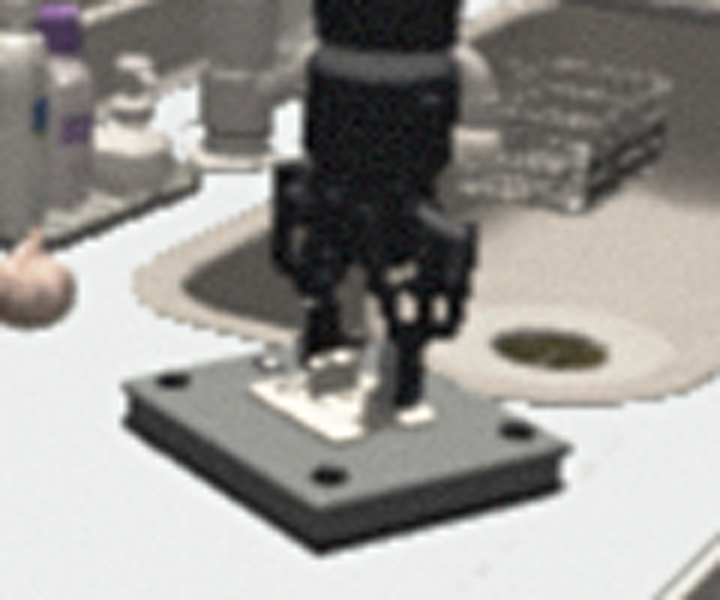

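View pics/top2z.png

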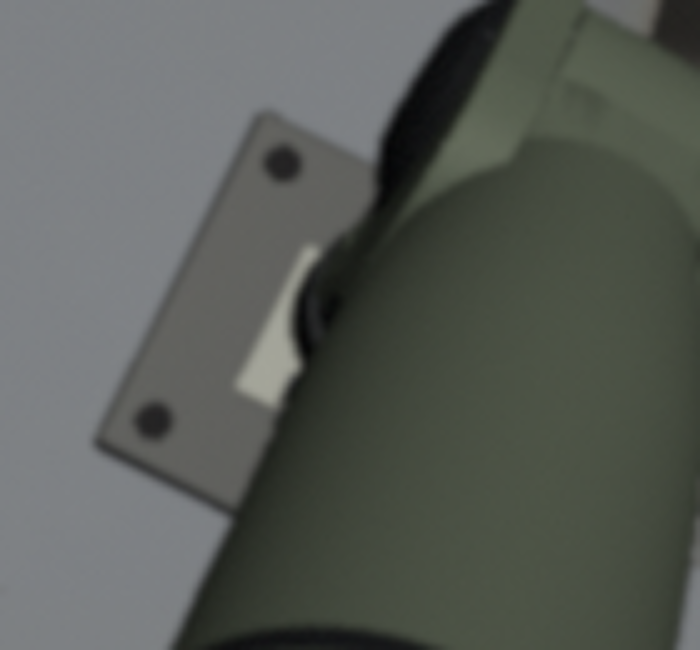

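```bash
python3 - <<'E'
from h import *
rep()
for w in (52,49,47,45,44,43,42,41):
    bot.grip(w/85); s=rep(w)
    if abs(s["contact_force"][:2]@UX)>5: break
E
```

```text
t8.52 open 0.6989 w59.4 Fx' -0.8 Fy' 0.4 Fz 0.9 T [-0.03  0.    0.02] loc x2.19 y-0.03 z43.28
52 t8.76 open 0.6112 w51.9 Fx' 0.3 Fy' 0.7 Fz -0.7 T [-0.01 -0.01 -0.05] loc x1.99 y0.00 z43.02
49 t8.97 open 0.5762 w49.0 Fx' 0.1 Fy' 0.3 Fz -0.7 T [ 0.04 -0.01 -0.03] loc x1.97 y0.01 z42.97
47 t9.19 open 0.5531 w47.0 Fx' 0.5 Fy' -0.3 Fz -0.2 T [-0.02 -0.03 -0.02] loc x1.99 y0.00 z42.98
45 t9.41 open 0.5278 w44.9 Fx' -0.8 Fy' 0.1 Fz -0.3 T [-0.02 -0.01 -0.01] loc x2.00 y0.02 z43.00
44 t9.62 open 0.5131 w43.6 Fx' 1.0 Fy' -0.1 Fz 0.4 T [-0.04  0.04 -0.01] loc x2.00 y0.01 z43.01
43 t9.84 open 0.5053 w42.9 Fx' -0.9 Fy' -0.2 Fz 1.0 T [-0.02  0.01  0.02] loc x1.97 y0.03 z42.98
42 t10.06 open 0.4965 w42.2 Fx' 0.8 Fy' 0.2 Fz 0.5 T [-0.01 -0.11  0.05] loc x2.28 y-0.01 z43.13
41 t10.28 open 0.4814 w40.9 Fx' 1.5 Fy' -0.2 Fz 1.2 T [-0.1  -0.3   0.02] loc x2.62 y-0.01 z43.27
```

```bash
python3 - <<'E'
from h import *
rep()
for w in (40,39,38):
    bot.grip(w/85); s=rep(w)
    if abs(s["contact_force"][:2]@UX)>8: break
bot.dwell(0.2); rep()
E
```

```text
t10.28 open 0.4814 w40.9 Fx' 1.5 Fy' -0.2 Fz 1.2 T [-0.1  -0.3   0.02] loc x2.62 y-0.01 z43.27
40 t10.49 open 0.4736 w40.3 Fx' 2.2 Fy' 0.3 Fz 2.4 T [-0.22 -0.49 -0.03] loc x2.97 y-0.03 z43.43
39 t10.71 open 0.4605 w39.1 Fx' 4.0 Fy' 1.2 Fz 3.2 T [-0.26 -0.8   0.  ] loc x3.21 y-0.05 z43.55
38 t10.93 open 0.4530 w38.5 Fx' 6.1 Fy' 0.2 Fz 5.7 T [-0.32 -0.94  0.02] loc x3.40 y-0.04 z43.67
 t11.12 open 0.4497 w38.2 Fx' 5.4 Fy' 0.5 Fz 4.8 T [-0.36 -0.96 -0.01] loc x3.40 y-0.05 z43.68
```

```bash
python3 - <<'E'
from h import *
for x in (2.8,3.5):
    bot.movel([*(G0+x*UX),43.4],max_speed=10); rep(x)
bot.dwell(.1); s=rep()
E
```

```text
2.8 t11.38 open 0.4505 w38.3 Fx' 4.4 Fy' 0.4 Fz 4.8 T [-0.41 -0.86  0.01] loc x3.36 y-0.06 z43.67
3.5 t11.62 open 0.4517 w38.4 Fx' 3.4 Fy' 0.7 Fz 6.7 T [-0.25 -0.6  -0.04] loc x3.47 y-0.05 z43.67
 t11.72 open 0.4552 w38.7 Fx' 3.7 Fy' 0.4 Fz 7.3 T [-0.3  -0.58 -0.02] loc x3.47 y-0.06 z43.66
```

```bash
python3 - <<'E'
from h import *
for x,w in ((4.2,38),(4.2,37),(4.6,36)):
    bot.movel([*(G0+x*UX),43.4],max_speed=10)
    bot.grip(w/85); bot.dwell(.1); rep((x,w))
E
```

```text
(4.2, 38) t12.29 open 0.4497 w38.2 Fx' 1.8 Fy' 0.0 Fz 8.1 T [-0.12 -0.35  0.02] loc x3.53 y-0.02 z43.65
(4.2, 37) t12.86 open 0.4429 w37.6 Fx' 2.7 Fy' 1.2 Fz 8.6 T [-0.16 -0.43 -0.01] loc x3.92 y-0.04 z43.78
(4.6, 36) t13.43 open 0.4294 w36.5 Fx' 1.6 Fy' 0.0 Fz 10.1 T [-0.05 -0.27  0.01] loc x4.20 y-0.05 z43.93
```

```bash
python3 - <<'E'
from h import *
for x,w in ((4.8,35),(4.8,33)):
    bot.movel([*(G0+x*UX),43.8],max_speed=10)
    bot.grip(w/85); bot.dwell(.15); rep((x,w))
E
```

```text
(4.8, 35) t14.04 open 0.4316 w36.7 Fx' 1.7 Fy' -0.9 Fz 7.6 T [-0.13 -0.34 -0.06] loc x4.19 y-0.04 z43.95
(4.8, 33) t14.66 open 0.4308 w36.6 Fx' 2.2 Fy' 0.4 Fz 7.7 T [-0.12 -0.29 -0.03] loc x4.17 y-0.05 z43.94
```

```bash
python3 - <<'E'
from h import *
for z in (44.4,45.0,45.6,46.2,47):
    hit=bot.movel([*(G0+4.8*UX),z],max_speed=10,threshold=9); s=rep((z,hit))
    if s["contact_force"][2]<-9: print("stop"); break
im=imaging.capture("scene"); cv2.imwrite("pics/scene3z.png",cv2.resize(im[120:220,290:410],None,fx=6,fy=6,interpolation=cv2.INTER_CUBIC))
E
```

```text
(44.4, False) t14.91 open 0.4239 w36.0 Fx' 1.8 Fy' -0.2 Fz 3.8 T [-0.13 -0.25 -0.03] loc x3.91 y-0.01 z44.07
(45.0, False) t15.16 open 0.4214 w35.8 Fx' 1.1 Fy' -0.4 Fz 0.1 T [-0.1  -0.22  0.03] loc x3.65 y0.03 z44.34
(45.6, False) t15.41 open 0.4211 w35.8 Fx' 0.4 Fy' -0.3 Fz -4.0 T [-0.04 -0.06 -0.03] loc x3.65 y0.05 z44.87
(46.2, False) t15.66 open 0.4256 w36.2 Fx' -1.5 Fy' -0.5 Fz -2.7 T [ 0.06  0.31 -0.03] loc x3.72 y0.07 z45.82
(47, False) t15.91 open 0.4260 w36.2 Fx' -1.2 Fy' -0.2 Fz -2.6 T [0.13 0.45 0.01] loc x4.20 y0.03 z46.97
```

View pics/scene3z.png

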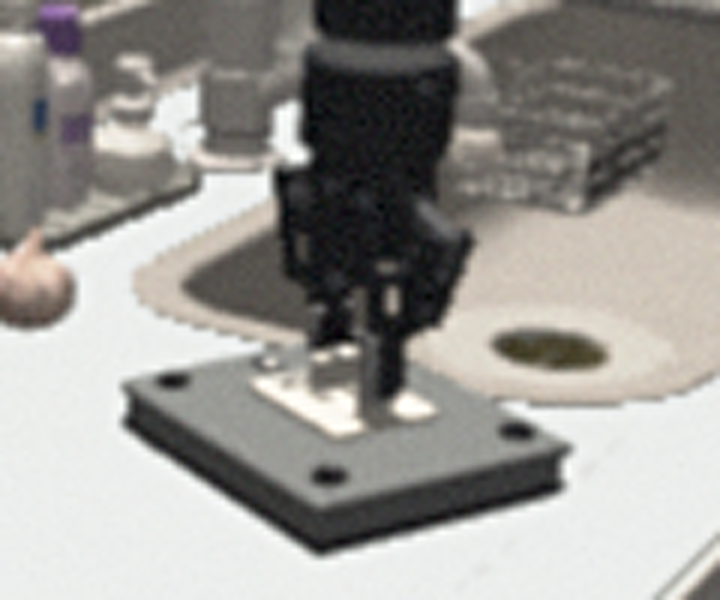

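```bash
python3 - <<'E'
from h import *
for z in (49,52,56,60):
    hit=bot.movel([*(G0+4.5*UX),z],max_speed=20,threshold=8); s=rep((z,hit))
    if hit or s["contact_force"][2]<-9: print("stop"); break
im=imaging.capture("scene"); cv2.imwrite("pics/scene4z.png",cv2.resize(im[120:220,290:410],None,fx=6,fy=6,interpolation=cv2.INTER_CUBIC))
E
```

```text
(49, False) t16.21 open 0.4246 w36.1 Fx' -0.8 Fy' -0.9 Fz -0.1 T [0.17 0.41 0.01] loc x4.60 y0.00 z49.29
(52, False) t16.51 open 0.4261 w36.2 Fx' -0.0 Fy' 0.4 Fz 0.5 T [ 0.01 -0.01 -0.01] loc x5.48 y-0.06 z52.65
(56, False) t16.86 open 0.4249 w36.1 Fx' 0.3 Fy' 0.4 Fz -1.1 T [-0.03  0.02 -0.02] loc x4.68 y-0.02 z56.15
(60, False) t17.21 open 0.4217 w35.8 Fx' 0.0 Fy' -0.2 Fz -1.1 T [-0.03  0.02 -0.03] loc x4.65 y-0.02 z60.17
```

View pics/scene4z.png

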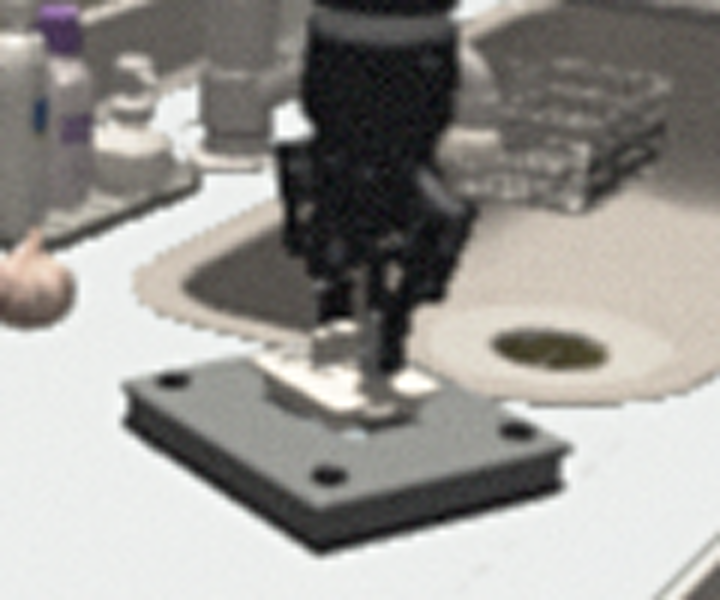

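```bash
python3 - <<'E'
from h import *
bot.movel([*(G0+4.5*UX),130],max_speed=100); rep()
bot.move_ptp([558.8,140.3,110],[np.pi,0,np.radians(166)]); rep()
s=bot.get_state(); print(s["tcp_pos"],s["orientation"],s["qpos"])
bot.movel([558.8,140.3,55],max_speed=80); rep()
for n in("scene","top"):
    im=imaging.capture(n); cv2.imwrite(f"pics/{n}5.png",im)
    c=im[180:280,190:330] if n=="scene" else im[140:260,130:270]
    cv2.imwrite(f"pics/{n}5z.png",cv2.resize(c,None,fx=5,fy=5,interpolation=cv2.INTER_CUBIC))
E
```

```text
t18.11 open 0.4255 w36.2 Fx' -0.7 Fy' -0.3 Fz -1.6 T [ 0.   -0.01  0.02] loc x4.01 y0.02 z129.47
 t19.85 open 0.4230 w36.0 Fx' -0.0 Fy' -0.1 Fz -1.5 T [-0.   -0.04 -0.01] loc x-99.17 y335.50 z109.80
[558.79041803 139.81795013 109.79828435] [-3.14127903e+00 -2.32832684e-04  2.89695303e+00] [ 1.17169210e-01  4.79787109e-01 -2.91125209e-01  8.00212782e-01
 -2.10908290e-04  3.61808834e-01]
 t20.68 open 0.4248 w36.1 Fx' 0.6 Fy' 0.5 Fz -1.2 T [ 0.03 -0.05 -0.03] loc x-99.06 y336.13 z55.29
```

View pics/scene5z.png

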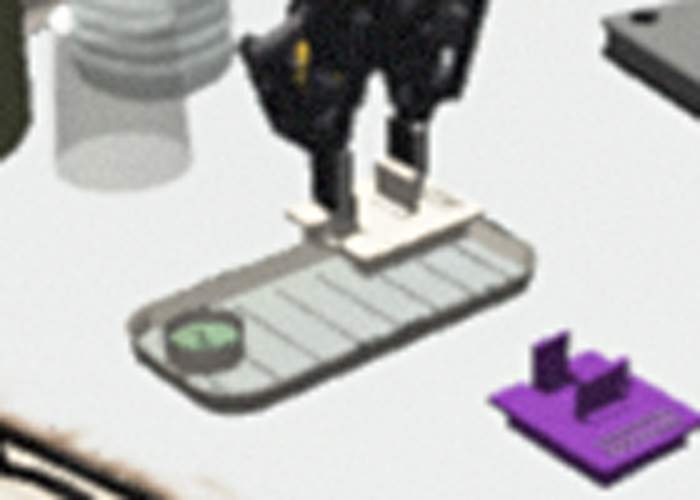

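View pics/top5z.png

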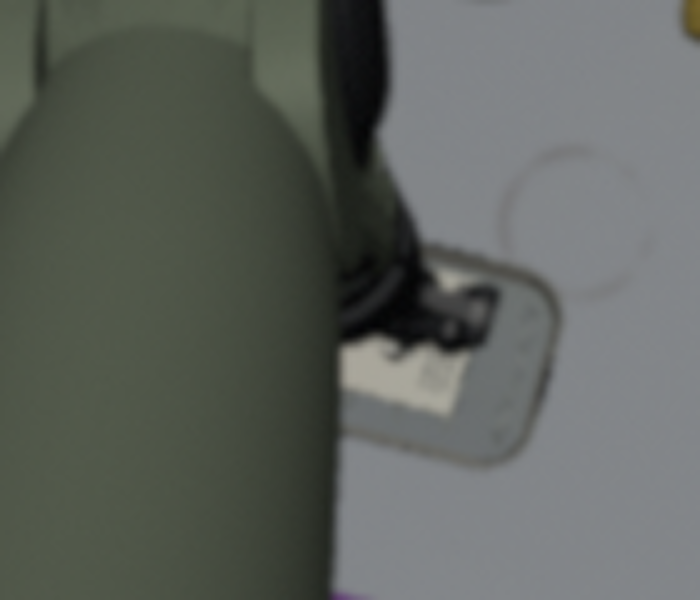

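```bash
python3 - <<'E'
from h import *
bot.movel([558.8,140.3,33],max_speed=50); rep()
hit=bot.movel([558.8,140.3,22],max_speed=10,threshold=3); print(hit); bot.dwell(.1);rep()
im=imaging.capture("scene"); cv2.imwrite("pics/scene6z.png",cv2.resize(im[180:280,190:330],None,fx=5,fy=5,interpolation=cv2.INTER_CUBIC))
E
```

```text
t21.38 open 0.4239 w36.0 Fx' -0.3 Fy' 0.0 Fz -0.0 T [0.02 0.04 0.04] loc x-99.57 y335.81 z32.63
True
 t22.15 open 0.4212 w35.8 Fx' -1.9 Fy' -0.3 Fz 5.8 T [ 0.02  0.1  -0.06] loc x-99.30 y335.90 z27.10
```

View pics/scene6z.png

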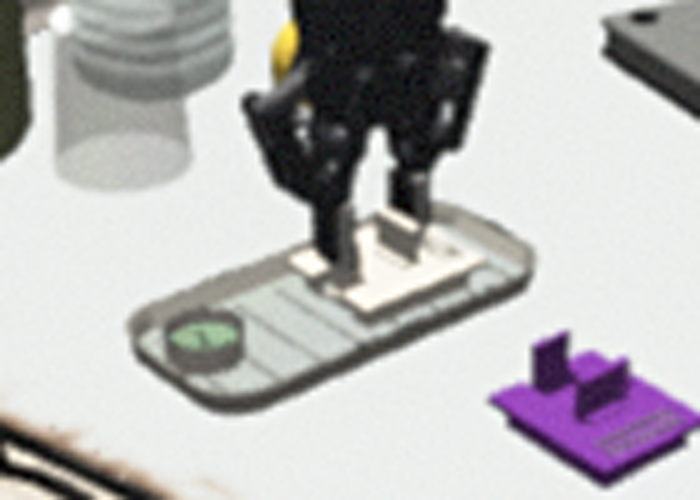

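```bash
python3 - <<'E'
from h import *
bot.grip(0.46); rep(); bot.grip(0.68); rep()
bot.movel([558.8,140.3,140],max_speed=80); rep()
q=bot.get_state()["qpos"].copy(); q[0]=-0.75
bot.move_j(list(q)); rep()
for n in("scene","top"):
    im=imaging.capture(n); cv2.imwrite(f"pics/{n}7.png",im)
    c=im[180:280,190:330] if n=="scene" else im[140:260,130:270]
    cv2.imwrite(f"pics/{n}7z.png",cv2.resize(c,None,fx=5,fy=5,interpolation=cv2.INTER_CUBIC))
E
```

```text
t22.42 open 0.4609 w39.2 Fx' 0.5 Fy' -0.4 Fz 3.5 T [ 0.02 -0.09 -0.04] loc x-99.68 y335.66 z26.53
 t22.74 open 0.6823 w58.0 Fx' -0.1 Fy' -0.1 Fz -0.7 T [-0.    0.04 -0.01] loc x-100.51 y335.16 z25.83
 t24.32 open 0.6816 w57.9 Fx' 0.2 Fy' 0.4 Fz -0.6 T [ 0.03  0.01 -0.07] loc x-99.74 y335.71 z139.37
 t26.08 open 0.6812 w57.9 Fx' -0.2 Fy' -0.0 Fz -0.4 T [ 0.02 -0.05  0.02] loc x26.71 y-130.60 z139.36
```

View pics/scene7z.png

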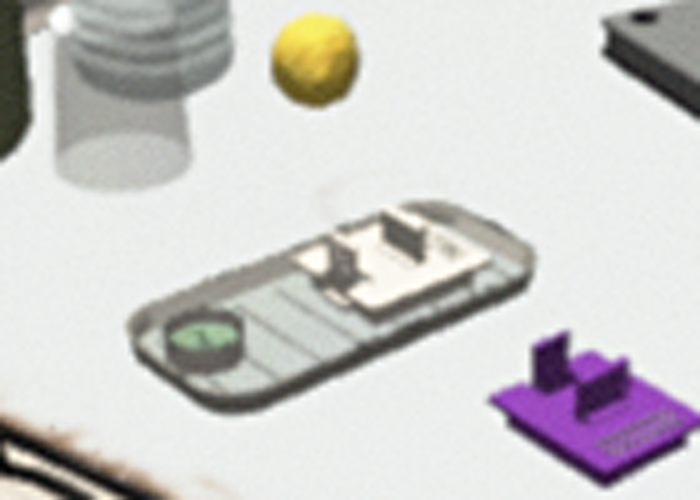

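View pics/top7.png

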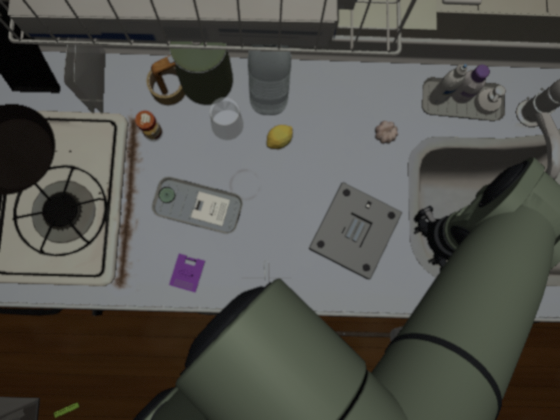

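View pics/top7z.png

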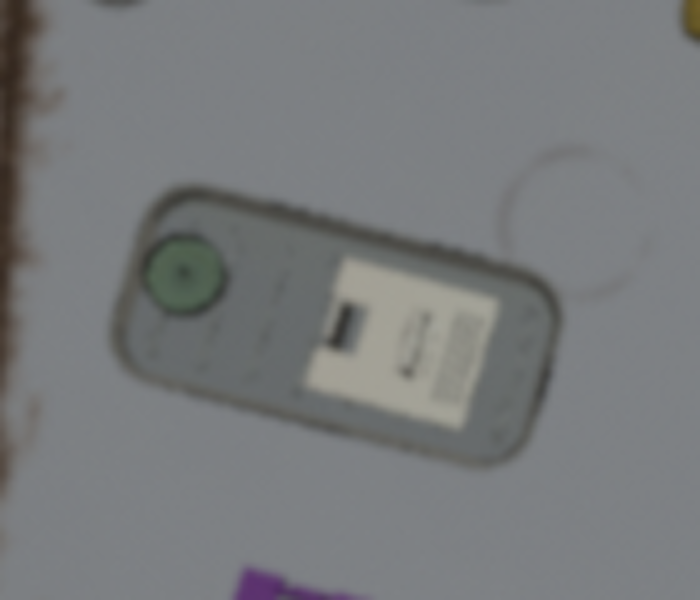

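```bash
python3 - <<'E'
from h import *
bot.sign_off()
E
```

```text
the job is handed in; nothing more can be done
```

I freed the battery cover, lifted it straight off the scale and laid it plate up in the grey drip tray. I let go and handed the job in at about 26 s of the 48 s allowed.

- **Freeing the cover:** I gripped with the effort set to 20 N. The fingers closed about 5.5 mm after first contact and stopped, which matches the tab being fully in. I had no direct reading of the force on the tab.
- **Lifting:** The upward pull never passed about 4 N in the readings, so the barb was not pulled hard. Once free, the cover hung at about 1.1 to 1.6 N, which fits its 0.12 kg.
- **Placing:** It touched the tray floor with the tool at 27.1 mm, against 27.4 mm predicted. The reading at touchdown was 5.8 N.
- **Final pictures:** The cover lies square inside the tray at the middle and -y end, clear of the tea light. It looks flat and the tab looks intact. The garlic, lemon, spice jar, cup, teaspoon and purple look-alike look to be where they were.

**Disagreements:**
- The scale's feet measured 34 to 40 mm high from the two views (mean 36.8), against 38 mm in the text.
- Just before the lift the tool sat about 0.6 mm from where I had commanded it sideways, with a net side force of about 2 N. This went away once the cover was free.

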